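# Stack the hub parts in fitting order on the assembly stand

### The arm

A 6-joint arm with a two-finger parallel gripper is mounted at the origin on a cart in front of the work surface, level with it; the furniture and walls round the work are solid. World frame = base frame: x ahead of the robot, y to its left, z up, the work surface at z = 0. Lengths are in m, angles in rad, forces in N, time in s.
With the tool pointing down it reaches from about 0.375 to 0.925 m from the base axis. Payload 5.7 kg.
Tool frame: the origin (TCP) lies where the fingers leave the gripper's body, on its centre line; the fingertips stand 73 mm ahead of it and the grasp point (between the pads) lies 54 mm ahead of it; z points along the fingers, x is the direction in which the jaws open and shut, and the axes are right-handed (so a half turn about z gives the same grasp; the last joint's range is limited). The gripper opens to 85 mm and grips with 20 to 120 N. Pads are 22 mm wide; open, the fingers measure 114 mm over their backs; the gripper's body (76 mm by 85 mm) begins 54 mm behind the grasp point. The pads swing forward as they close: fully open they stand 13 mm farther back than shut.
Start: joints at [-1.275, 0.359, 1.51, -0, 1.272, -0.115], TCP at [0.24, -0.55, 0.304] pointing down, gripper open.
Joint ranges: [-2.97, 2.97], [-1.01, 2.36], [0.21, 2.38], [-0.96, 4.11], [0.2, 2.71], [-2.98, 2.98]. Speed limits (rad/s): [2.39, 2.39, 3.14, 3.14, 3.14, 3.14].

### API

Orientations are given as a unit quaternion [x, y, z, w].
In Python, from station import env gives the robot as it stands. The module is installed in compiled form; this text tells all that it offers.
- The arm moves only by the tool servo_tool, never from a script. Its argument "commands" is a list of rows, each an object of numbers: "rx", "ry", "rz": the turn, a rotation vector about the tool's x, y, z in degrees; "tx", "ty", "tz": the shift along the tool's x, y, z in cm; "grip": the opening, from 0 (shut) to 1 (fully open). In form: [{"rx": .., "ry": .., "rz": .., "tx": .., "ty": .., "tz": .., "grip": ..}, ...]. A call has 1 to 5 rows; each row is the pose to reach, as a shift and turn from the pose commanded when the call began, along the tool's axes at that moment; what a row does not reach only later rows make up. A row lasts 1/8 s, in which the tool goes at most 62.5 mm and 10.7 degrees, less where a joint would pass 70% of its speed; a pose out of reach is approached as far as the arm can. A call with a gripper value outside its range is refused whole. The fingers move at their own pace and stop on an object; "squeeze" is the grip in N (left out, the last holds). Time passes only in rows, so rows that repeat a pose let the fingers close. It gives the time, the measured TCP pose, the force and the opening at its end, in the units of the state.
- env.sense(): the state, without advancing time (a new reading comes with each control period).
- env.grab_frame(name): name is "scene" or "top" or "wrist"; returns (picture, depth): 420x560x3 uint8, blue, green, red; 420x560 float32, m along the optical axis (not along the pixel's ray), 0 where there is no reading.
- env.camera_model(name): a dict with "fovy" (degrees; the focal length in pixels is half the picture's height over the tangent of half this angle, whatever the lens; pixels are square), "cx", "cy" (the principal point, pixels), "cam_to_world" (4x4, takes a point from camera to world coordinates). Camera axes: x right, y down, z forward; pixel columns grow to the right and rows downward; lengths in m; the calibration is good to about 2 mm. A picture is of the moment at which its call begins: read the wrist's pose just before it. camera_model takes no time and is no camera call; for the wrist camera it gives the pose at the moment of the call.
- env.hand_in(): hands the job in, once; it reports no verdict.
The state is a dict: "t": time; "q": joint angles; "joint_vel": joint speeds; "joint_torque": joint torques, N m; "position": TCP position; "tcp_rot": TCP orientation; "contact_force": force on the tool from outside, world axes, zero at the start; "wrist_torque": the same for the moment, N m; "opening": finger opening in m.
Only numpy, scipy, OpenCV 4.12 (cv2) and the standard library are available. Lean on these libraries where they do the work, as an engineer would, in place of code of your own. Each camera call takes 0.05 s, during which the arm holds its last target. There are 200 camera calls.

### The job

Get the wheel-hub parts ready for fitting: stack them on the round steel assembly stand, one at a time and centred on each other, with the large bearing at the bottom, then the spacer, then the small bearing, and the lock nut on top. Leave the stack standing flat and let go of it; don't disturb the bolt, the wooden block and the spanner lying about.

Things in the scene. Friction and masses are not known exactly. Their poses are not given: they have to be found in the camera images.
- stand_top (a point): Centre of the flat top face of the assembly stand, a dark steel turned pedestal fixed to the worktop: a round flange 92 mm across and 8 mm high with four small bolt heads (up to 12 mm above the worktop), and on it a round column 57 mm across whose flat top is 25 mm above the worktop. This point is on that top face; z up. It stands anywhere among the parts.
- large_bearing_c (a point): Centre (half-way up) of the large ball bearing: a flat steel ring 47 mm across and 14 mm high, lying flat on the worktop. z is its axis, up. Its bore does not matter; treat it as a solid disc.
- spacer_c (a point): Centre (half-way up) of the spacer: a plain alloy cylinder 38 mm across and 30 mm high, the tallest of the four parts, standing on end. z is its axis, up. Treat it as solid.
- small_bearing_c (a point): Centre (half-way up) of the small ball bearing: a flat steel ring 40 mm across and 14 mm high, lying flat on the worktop; like the large bearing but smaller. z is its axis, up. Treat it as a solid disc.
- nut_c (a point): Centre (half-way up) of the hexagonal lock nut, 36 mm across flats, 41 mm across corners, 16 mm high, lying flat on the worktop. z is its axis, up; two of its flats face along its own +x and -x, two corners point along its own +y and -y. Treat it as solid.
- bolt_c (a point): Bystander, not to be disturbed: a hexagon bolt standing upright on its head, 55 mm high, head 22 mm across; centre, half-way up.
- block_c (a point): Bystander, not to be disturbed: a softwood block 45 x 120 x 35 mm lying flat, long along its own y; centre, half-way up.
- spanner_c (a point): Bystander, not to be disturbed: a spanner 31 x 200 x 9 mm lying flat near the front edge, long along its own y; centre, half-way up.
Mind the look-alikes: they are no part of the job. What is shaped like the part that bears stand_top but white is not meant.

How it is judged:
On the way, in this order (a step that is already met when the one before it is completed fails the run):
1. the large bearing sits flat and centred on the stand (horizontal distance between large_bearing_c and stand_top below 0.01 m and z of large_bearing_c in the frame of stand_top between 0.003 and 0.011 m and angle between large_bearing_c's own z axis and vertical below 0.12 rad), for 0.2 s.
2. the spacer sits flat and centred on the large bearing (horizontal distance between spacer_c and large_bearing_c below 0.01 m and z of spacer_c in the frame of large_bearing_c between 0.018 and 0.026 m and angle between spacer_c's own z axis and vertical below 0.12 rad), for 0.2 s.
3. the small bearing sits flat and centred on the spacer (horizontal distance between small_bearing_c and spacer_c below 0.01 m and z of small_bearing_c in the frame of spacer_c between 0.018 and 0.026 m and angle between small_bearing_c's own z axis and vertical below 0.12 rad), for 0.2 s.
4. the nut sits flat and centred on the small bearing (horizontal distance between nut_c and small_bearing_c below 0.01 m and z of nut_c in the frame of small_bearing_c between 0.011 and 0.019 m and angle between nut_c's own z axis and vertical below 0.12 rad), for 0.2 s.
At the end, for the whole second after the job is handed in: On the stand, bottom to top: large bearing, spacer, small bearing, lock nut. Each part's centre is within 10 mm horizontally of the centre of what it rests on and within 4 mm of its resting height, tilted under 0.12 rad, slower than 0.02 m/s (all of step 1 and all of step 2 and all of step 3 and all of step 4 and linear speed of each of large_bearing, spacer, small_bearing, nut below 0.02 m/s); the robot touches nothing.
It fails at once if the bolt is moved by more than 20 mm (distance of bolt_c from where it was at the start of the episode above 0.02 m).
It fails at once if the wooden block is moved by more than 20 mm (distance of block_c from where it was at the start of the episode above 0.02 m).
It fails at once if the spanner is moved by more than 20 mm (distance of spanner_c from where it was at the start of the episode above 0.02 m).
It also fails if it takes over 106 s, if anything falls off the work surface, if the arm or the gripper's body presses on something with over 40 N, if the wrist force passes 120 N, or if a joint passes its speed limit or range.

## Working session

There is one attempt and no reset: what is moved stays moved. The work goes in short steps, Python scripts to look and compute and a tool call to move; the robot and the scene stay as the last step left them, time stands still between calls to the robot, and variables do not carry over. Pictures are saved under pics/ and viewed, about 12 in all and at most 16, crops included, and the job is handed in when it is done.

Besides the shell and the picture viewer there is one more tool, called as a command line: name --argument value ..., lists and objects as JSON in quotes. servo_tool: Moves the arm, as the interface text tells. Its arguments: {"type":"object","properties":{"commands":{"type":"array","items":{"type":"object","properties":{"rx":{"type":"number"},"ry":{"type":"number"},"rz":{"type":"number"},"tx":{"type":"number"},"ty":{"type":"number"},"tz":{"type":"number"},"grip":{"type":"number"}}}},"squeeze":{"type":"number"}},"required":["commands"]}

```bash
mkdir -p pics; cat > h.py <<'E'
import numpy as np, cv2
from station import env
def cloud(n):
    s=env.sense(); m=env.camera_model(n); im,d=env.grab_frame(n)
    f=im.shape[0]/2/np.tan(np.radians(m['fovy'])/2)
    v,u=np.mgrid[:im.shape[0],:im.shape[1]]
    p=np.stack([(u-m['cx'])/f*d,(v-m['cy'])/f*d,d],-1)
    T=np.array(m['cam_to_world']); w=p@T[:3,:3].T+T[:3,3]; w[d==0]=np.nan
    return im,w,m
E
python3 - <<'E'
from h import *
s=env.sense(); print(s)
for n in ('top','scene'):
    im,w,m=cloud(n); cv2.imwrite(f'pics/{n}0.png',im); np.save(n,w); print(n,m, np.nanmin(w,(0,1)),np.nanmax(w,(0,1)))
E
```

```text
{'t': 0.0, 'q': array([-1.27508788e+00,  3.59532880e-01,  1.51148106e+00, -2.13617166e-05,
        1.27251039e+00, -1.15086780e-01]), 'joint_vel': array([ 1.96267404e-05,  8.37281748e-04, -8.55811571e-04, -3.23824193e-04,
        7.39057939e-04, -1.89938154e-03]), 'joint_torque': array([ 7.97897319e-04, -5.27621341e+01, -2.78621775e+01,  3.53949845e-04,
        1.30217441e-02, -1.37995139e-05]), 'position': array([ 0.23942916, -0.54953124,  0.30301837]), 'tcp_rot': array([ 8.36463685e-01, -5.48021506e-01, -7.48297189e-04, -6.10734374e-04]), 'contact_force': array([-0.60557994,  0.39824053,  0.66074414]), 'wrist_torque': array([ 0.00493023, -0.07145218, -0.00461845]), 'opening': 0.08528245917953521}
top {'fovy': 44.720178030471736, 'cx': 279.7946986558973, 'cy': 209.060252066866, 'cam_to_world': array([[ 0.02104526, -0.99318776,  0.11460878,  0.29147891],
       [-0.99945831, -0.02380095, -0.02272905,  0.02515092],
       [ 0.02530201, -0.11406836, -0.99315065,  1.57447701],
       [ 0.        ,  0.        ,  0.        ,  1.        ]])} [-0.42164696 -0.91081643 -0.90234616] [0.94450482 1.28743453 0.89757229]
scene {'fovy': 53.08096428504864, 'cx': 275.9389488521526, 'cy': 206.14160594877475, 'cam_to_world': array([[-8.92806424e-01, -3.22279703e-01,  3.14694268e-01,
         1.56701868e-01],
       [-4.50440260e-01,  6.39575357e-01, -6.22934133e-01,
         6.86618281e-01],
       [-5.11671402e-04, -6.97910564e-01, -7.16184741e-01,
         8.36497315e-01],
       [ 0.00000000e+00,  0.00000000e+00,  0.00000000e+00,
         1.00000000e+00]])} [-0.55557134 -0.91478493 -0.88996286] [0.94959349 0.68385943 0.61499579]
```

View pics/top0.png

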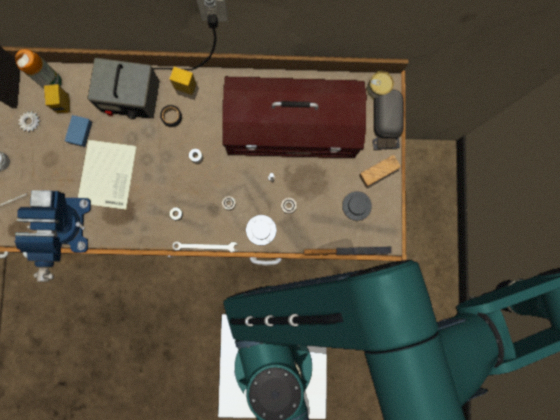

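View pics/scene0.png

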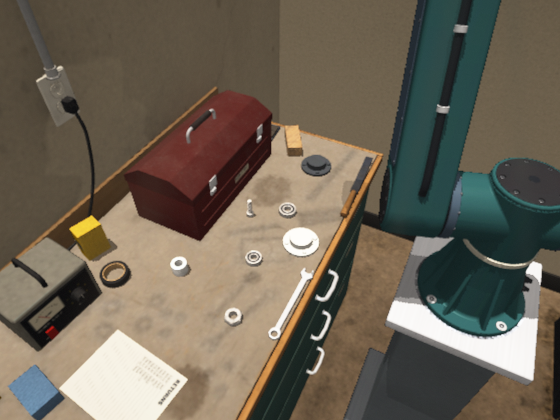

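Top view: dark stand (357,206), white decoy (261,230), bearings (289,205) and (228,203), spacer (195,155), nut (176,214), bolt (271,177), block (380,170), spanner (205,246). Now I'll measure them.

```bash
python3 - <<'E'
from h import *
w=np.load('top.npy')
for n,(u,v,r) in dict(stand=(357,206,16),largeb=(289,205,11),smallb=(228,203,11),spacer=(195,155,11),nut=(176,214,11),bolt=(271,177,8),block=(380,170,24)).items():
    p=w[v-r:v+r+1,u-r:u+r+1].reshape(-1,3); p=p[~np.isnan(p[:,0])]
    fl=np.percentile(p[:,2],15); top=np.percentile(p[:,2],97)
    q=p[(p[:,2]>0.6*top)&(p[:,2]<.07)]
    print(n,'fl',fl.round(4),'top',top.round(4),len(q),'mid',((q.min(0)+q.max(0))/2).round(4)[:2],'mean',q.mean(0).round(4)[:2],'ext',np.ptp(q,0).round(3))
s=np.load('scene.npy')
for n,(u,v,r) in dict(stand=(316,163,14),largeb=(287,210,10),smallb=(254,258,10),spacer=(180,266,11),nut=(233,317,10)).items():
    p=s[v-r:v+r+1,u-r:u+r+1].reshape(-1,3); top=np.percentile(p[:,2],97)
    q=p[(p[:,2]>top-.005)]
    print('S',n,'top',top.round(4),len(q),'mid',((q.min(0)+q.max(0))/2).round(4)[:2],'ext',np.ptp(q,0).round(3))
E
```

```text
stand fl -0.0015 top 0.0284 274 mid [ 0.4863 -0.2479] mean [ 0.4877 -0.2478] ext [0.062 0.056 0.017]
largeb fl -0.0031 top 0.0169 124 mid [ 0.4836 -0.0357] mean [ 0.4835 -0.0363] ext [0.046 0.044 0.015]
smallb fl -0.004 top 0.0161 95 mid [0.4867 0.149 ] mean [0.4861 0.1488] ext [0.038 0.037 0.013]
spacer fl -0.0039 top 0.0312 99 mid [0.6313 0.2543] mean [0.6303 0.2551] ext [0.038 0.036 0.02 ]
nut fl -0.0041 top 0.0186 71 mid [0.4489 0.31  ] mean [0.4488 0.3086] ext [0.037 0.037 0.012]
bolt fl -0.0042 top 0.0474 17 mid [0.569  0.0204] mean [0.5681 0.0197] ext [0.011 0.009 0.029]
block fl -0.0035 top 0.0403 568 mid [ 0.5982 -0.308 ] mean [ 0.5969 -0.3149] ext [0.097 0.14  0.044]Traceback (most recent call last):
  File "<stdin>", line 12, in <module>
    return umr_minimum(a, axis, None, out, keepdims, initial, where)
ValueError: zero-size array to reduction operation minimum which has no identity
```

servo_tool --commands '[{"tx": -17.9,"ty": -34.6,"rz": 23.5,"grip": 1},{"tx": -17.9,"ty": -34.6,"rz": 23.5},{"tx": -17.9,"ty": -34.6,"rz": 23.5},{"tx": -17.9,"ty": -34.6,"rz": 23.5},{"tx": -17.9,"ty": -34.6,"rz": 23.5}]'

```text
invalid input
```

servo_tool --commands '[{"rx": 0,"ry": 0,"rz": 10,"tx": -2.5,"ty": -5,"tz": 0,"grip": 1},{"rx": 0,"ry": 0,"rz": 20,"tx": -5,"ty": -10,"tz": 0,"grip": 1},{"rx": 0,"ry": 0,"rz": 23.5,"tx": -7.5,"ty": -15,"tz": 0,"grip": 1},{"rx": 0,"ry": 0,"rz": 23.5,"tx": -10,"ty": -20,"tz": 0,"grip": 1},{"rx": 0,"ry": 0,"rz": 23.5,"tx": -12.5,"ty": -25,"tz": 0,"grip": 1}]'

```text
t: 0.72
position: [0.4197, -0.334, 0.3036]
tcp_rot: [0.707, -0.707, -0.0, -0.0]
contact_force: [0.6, -0.9, -0.2]
opening: 0.0855
```

servo_tool --commands '[{"rx": 0,"ry": 0,"rz": 0,"tx": -6,"ty": -2,"tz": 0,"grip": 1},{"rx": 0,"ry": 0,"rz": 0,"tx": -12,"ty": -4,"tz": 0,"grip": 1},{"rx": 0,"ry": 0,"rz": 0,"tx": -18,"ty": -4,"tz": 0,"grip": 1},{"rx": 0,"ry": 0,"rz": 0,"tx": -19.5,"ty": -4,"tz": 0,"grip": 1},{"rx": 0,"ry": 0,"rz": 0,"tx": -19.5,"ty": -4,"tz": 0,"grip": 1}]'

```text
t: 1.35
position: [0.4587, -0.1401, 0.3039]
tcp_rot: [0.708, -0.706, 0.0, 0.0]
contact_force: [-0.1, -0.7, -0.5]
opening: 0.0852
```

```bash
python3 - <<'E'
from h import *
im,w,m=cloud('wrist'); cv2.imwrite('pics/w1.png',im); np.save('w1',w); print(env.sense()['position'],np.array(m['cam_to_world']).round(3),m['fovy'])
E
```

```text
[ 0.45896877 -0.14121074  0.30397785] [[ 0.003 -0.958 -0.288  0.533]
 [-1.    -0.003  0.    -0.139]
 [-0.001  0.288 -0.958  0.373]
 [ 0.     0.     0.     1.   ]] 64.04641667624026
```

View pics/w1.png

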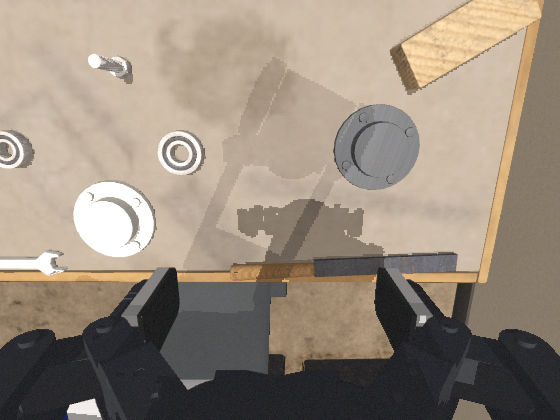

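Wrist view: large bearing (181,153), stand column top (386,148), block (465,45), bolt (110,65).

```bash
cat >> h.py <<'E'
def fit(w,xy,h,R,tol=.004):
    "centre of flat top of a part near xy; h expected height; R search radius"
    p=w.reshape(-1,3); p=p[np.hypot(p[:,0]-xy[0],p[:,1]-xy[1])<R]
    q=p[abs(p[:,2]-h)<tol]
    if len(q)<20: return None
    c,r=cv2.minEnclosingCircle(q[:,:2].astype(np.float32)*1000)
    mid=(np.percentile(q,1,0)+np.percentile(q,99,0))/2
    return np.round([c[0]/1000,c[1]/1000,r/1000],4),mid.round(4),np.ptp(q,0).round(4),np.median(q[:,2]).round(4),len(q)
E
python3 - <<'E'
from h import *
w=np.load('w1.npy')
print('stand',fit(w,(.486,-.248),.025,.045)); print('lb',fit(w,(.484,-.036),.014,.035)); print('sb',fit(w,(.486,.149),.014,.03))
p=w.reshape(-1,3);print('floor',np.nanmedian(p[(p[:,2]<.01)&(p[:,2]>-.01)&(p[:,0]>.5),2]))
print('block',fit(w,(.597,-.31),.035,.12))
for u,v in((181,130),(181,153),(181,147),(386,148),(355,170)): print(u,v,w[v,u].round(4))
E
```

```text
stand (array([ 0.4919, -0.2472,  0.0286]), array([ 0.4919, -0.2467,  0.0243]), array([0.0566, 0.0561, 0.0056]), np.float64(0.0244), 2407)
lb (array([ 0.4872, -0.035 ,  0.0237]), array([ 0.4871, -0.0355,  0.0127]), array([0.0458, 0.047 , 0.0057]), np.float64(0.0131), 1273)
sb (array([0.4897, 0.1498, 0.0205]), array([0.4903, 0.1445, 0.0127]), array([0.0392, 0.0304, 0.0065]), np.float64(0.013), 648)
floor -0.0003154838326313858
block (array([ 0.601 , -0.3147,  0.063 ]), array([ 0.5914, -0.3144,  0.0343]), array([0.0734, 0.1236, 0.0065]), np.float64(0.0344), 6177)
181 130 [ 0.5102 -0.036   0.0023]
181 153 [ 0.4851 -0.0331 -0.0011]
181 147 [ 4.919e-01 -3.400e-02  4.000e-04]
386 148 [ 0.4939 -0.2521  0.023 ]
355 170 [ 0.4682 -0.2253  0.0077]
```

Fitted radii agree with the spec (28.6 / 23.7 / 20.5 mm). Next: above the large bearing and down.

servo_tool --commands '[{"rx": 0,"ry": 0,"rz": 0,"tx": -5.5,"ty": -1.5,"tz": 1,"grip": 1},{"rx": 0,"ry": 0,"rz": 0,"tx": -10.6,"ty": -2.8,"tz": 3,"grip": 1},{"rx": 0,"ry": 0,"rz": 0,"tx": -10.6,"ty": -2.8,"tz": 9,"grip": 1},{"rx": 0,"ry": 0,"rz": 0,"tx": -10.6,"ty": -2.8,"tz": 15,"grip": 1},{"rx": 0,"ry": 0,"rz": 0,"tx": -10.6,"ty": -2.8,"tz": 18,"grip": 1}]'

```text
t: 2.02
position: [0.4859, -0.0361, 0.121]
tcp_rot: [-0.707, 0.707, 0.001, -0.001]
contact_force: [0.2, -0.7, -0.8]
opening: 0.0852
```

```bash
python3 - <<'E'
from h import *
im,w,m=cloud('wrist'); cv2.imwrite('pics/w2.png',im); print(env.sense()['position'])
print('lb',fit(w,(.487,-.035),.014,.035))
E
```

```text
[ 0.48471591 -0.03594762  0.11879869]
lb (array([ 0.4867, -0.0351,  0.0237]), array([ 0.4873, -0.0352,  0.0125]), array([0.0472, 0.0465, 0.0055]), np.float64(0.013), 4174)
```

View pics/w2.png

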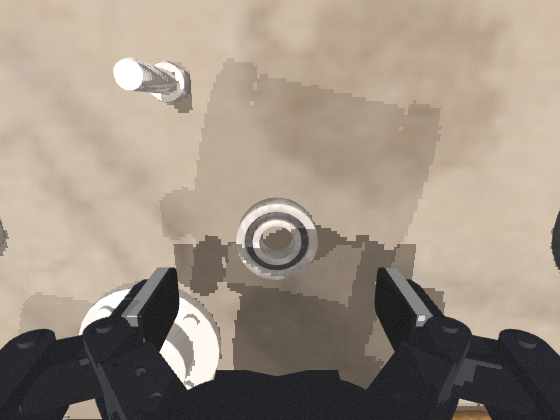

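Bearing at (277,238), centred between the jaws; the white decoy is at the left behind the finger. Check the clearance.

```bash
python3 - <<'E'
from h import *
w=np.load('w1.npy'); print(fit(w,w[222,100][:2],.025,.05), fit(w,w[222,100][:2],.008,.06,.003)); print(env.sense()['position'])
E
```

```text
(array([0.4094, 0.0485, 0.0288]), array([0.4097, 0.0476, 0.0242]), array([0.0559, 0.0572, 0.0063]), np.float64(0.0246), 2012) (array([0.4093, 0.0483, 0.0464]), array([0.4097, 0.048 , 0.0082]), array([0.0908, 0.0921, 0.006 ]), np.float64(0.0077), 2350)
[ 0.48471591 -0.03594762  0.11879869]
```

servo_tool --commands '[{"rx": 0,"ry": 0,"rz": 0,"tx": -0.1,"ty": 0,"tz": 0,"grip": 1},{"rx": 0,"ry": 0,"rz": 0,"tx": -0.1,"ty": 0,"tz": 1,"grip": 1},{"rx": 0,"ry": 0,"rz": 0,"tx": -0.1,"ty": 0,"tz": 2.5,"grip": 1},{"rx": 0,"ry": 0,"rz": 0,"tx": -0.1,"ty": 0,"tz": 3,"grip": 1},{"rx": 0,"ry": 0,"rz": 0,"tx": -0.1,"ty": 0,"tz": 3,"grip": 1}]'

```text
t: 2.7
position: [0.4864, -0.0334, 0.0936]
tcp_rot: [0.707, -0.707, -0.0, 0.0]
contact_force: [0.2, 0.2, -0.1]
opening: 0.0856
```

servo_tool --commands '[{"rx": 0,"ry": 0,"rz": 0,"tx": 0.15,"ty": -0.05,"tz": 1,"grip": 1},{"rx": 0,"ry": 0,"rz": 0,"tx": 0.15,"ty": -0.05,"tz": 1.8,"grip": 1},{"rx": 0,"ry": 0,"rz": 0,"tx": 0.15,"ty": -0.05,"tz": 2,"grip": 1},{"rx": 0,"ry": 0,"rz": 0,"tx": 0.15,"ty": -0.05,"tz": 2,"grip": 0.6},{"rx": 0,"ry": 0,"rz": 0,"tx": 0.15,"ty": -0.05,"tz": 2,"grip": 0.3}]' --squeeze 40

```text
t: 3.32
position: [0.4873, -0.0351, 0.074]
tcp_rot: [0.707, -0.707, 0.0, -0.0]
contact_force: [-0.7, -0.0, -0.7]
opening: 0.0514
```

servo_tool --commands '[{"rx": 0,"ry": 0,"rz": 0,"tx": 0,"ty": 0,"tz": 0,"grip": 0.3},{"rx": 0,"ry": 0,"rz": 0,"tx": 0,"ty": 0,"tz": 0,"grip": 0.3},{"rx": 0,"ry": 0,"rz": 0,"tx": 0,"ty": 0,"tz": 0,"grip": 0.3}]'

```text
t: 3.7
position: [0.4873, -0.0351, 0.0744]
tcp_rot: [0.707, -0.707, 0.0, -0.0]
contact_force: [-1.4, 0.1, 6.3]
opening: 0.0454
```

servo_tool --commands '[{"rx": 0,"ry": 0,"rz": 0,"tx": 0,"ty": 0,"tz": -0.5,"grip": 0.3},{"rx": 0,"ry": 0,"rz": 0,"tx": 0,"ty": 0,"tz": -2,"grip": 0.3},{"rx": 0,"ry": 0,"rz": 0,"tx": 0,"ty": 0,"tz": -6,"grip": 0.3},{"rx": 0,"ry": 0,"rz": 0,"tx": 0,"ty": 0,"tz": -8,"grip": 0.3},{"rx": 0,"ry": 0,"rz": 0,"tx": 0,"ty": 0,"tz": -8,"grip": 0.3}]'

```text
t: 4.32
position: [0.4884, -0.0353, 0.156]
tcp_rot: [0.707, -0.707, 0.002, -0.001]
contact_force: [0.2, 0.6, -0.9]
opening: 0.045
```

```bash
python3 - <<'E'
from h import *
im,w,m=cloud('wrist'); cv2.imwrite('pics/w3.png',im[150:420,100:460]); s=env.sense(); print(s['position'],s['contact_force'])
z=s['position'][2]
for h in (.066,.064,.062,.060): print(h,fit(w,(.487,-.035),z-h,.022,.003))
E
```

```text
[ 0.48761452 -0.03515187  0.15484898] [ 0.13563465 -0.73877078 -0.09392971]
0.066 (array([ 0.4868, -0.0345,  0.0185]), array([ 0.4851, -0.0345,  0.0889]), array([0.0358, 0.0366, 0.006 ]), np.float64(0.0895), 395)
0.064 (array([ 0.487 , -0.0353,  0.0219]), array([ 0.4872, -0.0346,  0.0911]), array([0.0419, 0.041 , 0.006 ]), np.float64(0.0929), 2273)
0.062 (array([ 0.487, -0.035,  0.022]), array([ 0.4872, -0.0351,  0.0933]), array([0.0438, 0.0437, 0.0059]), np.float64(0.0944), 5641)
0.06 (array([ 0.487, -0.035,  0.022]), array([ 0.4872, -0.0351,  0.0941]), array([0.0438, 0.0437, 0.0052]), np.float64(0.0945), 5677)
```

View pics/w3.png

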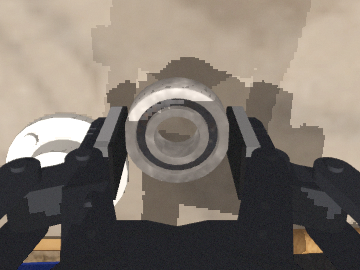

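Held flat (top 60.3 mm below TCP). Carry to the stand.

servo_tool --commands '[{"rx": 0,"ry": 0,"rz": 0,"tx": 4,"ty": -0.1,"tz": -1,"grip": 0.3},{"rx": 0,"ry": 0,"rz": 0,"tx": 10,"ty": -0.4,"tz": -1,"grip": 0.3},{"rx": 0,"ry": 0,"rz": 0,"tx": 16,"ty": -0.45,"tz": -1,"grip": 0.3},{"rx": 0,"ry": 0,"rz": 0,"tx": 20.5,"ty": -0.45,"tz": 0,"grip": 0.3},{"rx": 0,"ry": 0,"rz": 0,"tx": 21.2,"ty": -0.45,"tz": 2,"grip": 0.3}]'

```text
t: 5.0
position: [0.4923, -0.2506, 0.1332]
tcp_rot: [-0.706, 0.708, -0.001, 0.0]
contact_force: [-0.1, 0.0, -0.4]
opening: 0.0447
```

servo_tool --commands '[{"rx": 0,"ry": 0,"rz": 0,"tx": 0,"ty": 0,"tz": 1,"grip": 0.3},{"rx": 0,"ry": 0,"rz": 0,"tx": 0,"ty": 0,"tz": 2.5,"grip": 0.3},{"rx": 0,"ry": 0,"rz": 0,"tx": 0,"ty": 0,"tz": 3,"grip": 0.3},{"rx": 0,"ry": 0,"rz": 0,"tx": 0,"ty": 0,"tz": 3,"grip": 0.3},{"rx": 0,"ry": 0,"rz": 0,"tx": 0,"ty": 0,"tz": 3,"grip": 0.3}]'

```text
t: 5.62
position: [0.4922, -0.2469, 0.1044]
tcp_rot: [0.708, -0.707, 0.0, -0.0]
contact_force: [1.2, 0.2, -0.9]
opening: 0.045
```

servo_tool --commands '[{"rx": 0,"ry": 0,"rz": 0,"tx": 0,"ty": 0,"tz": 0.3,"grip": 0.3},{"rx": 0,"ry": 0,"rz": 0,"tx": 0,"ty": 0,"tz": 0.5,"grip": 0.3},{"rx": 0,"ry": 0,"rz": 0,"tx": 0,"ty": 0,"tz": 0.55,"grip": 0.3},{"rx": 0,"ry": 0,"rz": 0,"tx": 0,"ty": 0,"tz": 0.55,"grip": 0.3}]'

```text
t: 6.12
position: [0.492, -0.2471, 0.0994]
tcp_rot: [0.707, -0.707, 0.0, -0.0]
contact_force: [-0.9, 2.6, 10.4]
opening: 0.0447
```

Contact; release and lift.

servo_tool --commands '[{"rx": 0,"ry": 0,"rz": 0,"tx": 0,"ty": 0,"tz": 0,"grip": 0.65},{"rx": 0,"ry": 0,"rz": 0,"tx": 0,"ty": 0,"tz": 0,"grip": 0.8},{"rx": 0,"ry": 0,"rz": 0,"tx": 0,"ty": 0,"tz": 0,"grip": 0.9},{"rx": 0,"ry": 0,"rz": 0,"tx": 0,"ty": 0,"tz": -1,"grip": 1},{"rx": 0,"ry": 0,"rz": 0,"tx": 0,"ty": 0,"tz": -4,"grip": 1}]'

```text
t: 6.75
position: [0.4909, -0.2465, 0.138]
tcp_rot: [0.707, -0.707, -0.002, 0.0]
contact_force: [0.1, -1.2, 1.2]
opening: 0.0851
```

servo_tool --commands '[{"rx": 0,"ry": 0,"rz": 0,"tx": 0,"ty": 0,"tz": -6,"grip": 1},{"rx": 0,"ry": 0,"rz": 0,"tx": 0,"ty": 0,"tz": -11,"grip": 1},{"rx": 0,"ry": 0,"rz": 0,"tx": 0,"ty": 0,"tz": -11,"grip": 1},{"rx": 0,"ry": 0,"rz": 0,"tx": 0,"ty": 0,"tz": -11,"grip": 1}]'

```text
t: 7.25
position: [0.4914, -0.2468, 0.2484]
tcp_rot: [0.707, -0.707, -0.0, -0.0]
contact_force: [-0.1, -0.1, -0.6]
opening: 0.0851
```

```bash
python3 - <<'E'
from h import *
im,w,m=cloud('wrist'); cv2.imwrite('pics/w4.png',im); s=env.sense(); print(s['position'],s['contact_force'])
print(fit(w,(.492,-.247),.039,.035))
p=w.reshape(-1,3); q=p[(abs(p[:,2]-.025)<.004)&(np.hypot(p[:,0]-.492,p[:,1]+.247)<.032)]; print('stand',((q.min(0)+q.max(0))/2).round(4))
E
```

```text
[ 0.49105413 -0.24654327  0.24753801] [ 1.10286367  1.20927935 -0.71241522]
(array([ 0.4915, -0.2462,  0.0236]), array([ 0.492 , -0.2461,  0.0376]), array([0.0463, 0.0466, 0.0056]), np.float64(0.038), 1858)
stand [ 0.4926 -0.2472  0.025 ]
```

servo_tool --commands '[{"rx": 0,"ry": 0,"rz": 0,"tx": -5,"ty": 0,"tz": -2,"grip": 1},{"rx": 0,"ry": 0,"rz": 0,"tx": -11,"ty": 0,"tz": -3,"grip": 1},{"rx": 0,"ry": 0,"rz": 0,"tx": -17,"ty": 0,"tz": -3,"grip": 1},{"rx": 0,"ry": 0,"rz": 0,"tx": -23,"ty": 0,"tz": -3,"grip": 1},{"rx": 0,"ry": 0,"rz": 0,"tx": -29,"ty": 0,"tz": -3,"grip": 1}]'

```text
t: 7.92
position: [0.4904, 0.0447, 0.2768]
tcp_rot: [0.707, -0.707, -0.001, 0.001]
contact_force: [0.5, -0.0, -0.1]
opening: 0.0852
```

servo_tool --commands '[{"rx": 0,"ry": 0,"rz": 0,"tx": -6,"ty": -1,"tz": 0,"grip": 1},{"rx": 0,"ry": 0,"rz": 0,"tx": -12,"ty": -2,"tz": 0,"grip": 1},{"rx": 0,"ry": 0,"rz": 0,"tx": -18,"ty": -3,"tz": 0,"grip": 1},{"rx": 0,"ry": 0,"rz": 0,"tx": -19,"ty": -4,"tz": 0,"grip": 1},{"rx": 0,"ry": 0,"rz": 0,"tx": -19,"ty": -4,"tz": 0,"grip": 1}]'

```text
t: 8.55
position: [0.5313, 0.2331, 0.2768]
tcp_rot: [0.708, -0.706, -0.0, 0.001]
contact_force: [-0.0, -0.0, -0.5]
opening: 0.0855
```

```bash
python3 - <<'E'
from h import *
im,w,m=cloud('wrist'); cv2.imwrite('pics/w5.png',im); np.save('w5',w); s=env.sense(); print(s['position'])
print('sp',fit(w,(.634,.254),.030,.03));print('nut',fit(w,(.453,.310),.016,.03)); print('sb',fit(w,(.489,.149),.014,.03))
t=np.load('top.npy').reshape(-1,3); q=t[(t[:,2]>.06)&(t[:,2]<.35)&(t[:,0]>.5)&(t[:,1]<.3)&(t[:,1]>-.4)]; print(np.percentile(q,[1,50,99],axis=0).round(3))
E
```

```text
[0.53092506 0.23206582 0.27698521]
sp (array([0.6332, 0.2571, 0.019 ]), array([0.6332, 0.2568, 0.0294]), array([0.0369, 0.0372, 0.0054]), np.float64(0.0296), 1135)
nut (array([0.4524, 0.3111, 0.0201]), array([0.4533, 0.3109, 0.0147]), array([0.0387, 0.0374, 0.0058]), np.float64(0.0153), 677)
sb (array([0.4902, 0.1506, 0.0201]), array([0.4905, 0.1509, 0.0125]), array([0.0396, 0.039 , 0.0052]), np.float64(0.0129), 911)
[[ 0.635 -0.386  0.065]
 [ 0.924 -0.042  0.184]
 [ 0.941  0.29   0.346]]
```

View pics/w5.png

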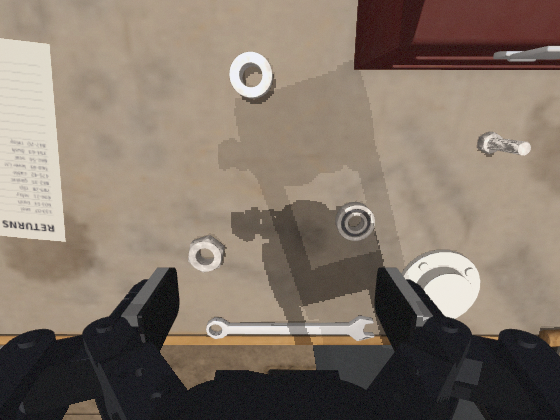

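Spacer (251,76), nut (207,253), small bearing (356,222), all well fitted; toolbox is >40 mm clear of the fingers at the spacer.

servo_tool --commands '[{"rx": 0,"ry": 0,"rz": 0,"tx": -1.2,"ty": -5.5,"tz": 1,"grip": 1},{"rx": 0,"ry": 0,"rz": 0,"tx": -2.4,"ty": -10.2,"tz": 4,"grip": 1},{"rx": 0,"ry": 0,"rz": 0,"tx": -2.4,"ty": -10.2,"tz": 10,"grip": 1},{"rx": 0,"ry": 0,"rz": 0,"tx": -2.4,"ty": -10.2,"tz": 15,"grip": 1},{"rx": 0,"ry": 0,"rz": 0,"tx": -2.4,"ty": -10.2,"tz": 15,"grip": 1}]'

```text
t: 9.22
position: [0.6298, 0.2538, 0.1238]
tcp_rot: [-0.707, 0.708, 0.003, -0.005]
contact_force: [0.2, -1.2, 0.2]
opening: 0.0855
```

servo_tool --commands '[{"rx": 0,"ry": 0,"rz": 0,"tx": 0,"ty": 0,"tz": 0,"grip": 1},{"rx": 0,"ry": 0,"rz": 0,"tx": 0,"ty": 0,"tz": 0,"grip": 1}]'

```text
t: 9.48
position: [0.6352, 0.257, 0.1316]
tcp_rot: [0.707, -0.707, 0.001, -0.002]
contact_force: [0.3, 0.2, 0.0]
opening: 0.0853
```

servo_tool --commands '[{"rx": 0,"ry": 0,"rz": 0,"tx": 0,"ty": 0,"tz": 1.5,"grip": 1},{"rx": 0,"ry": 0,"rz": 0,"tx": 0,"ty": 0,"tz": 3,"grip": 1},{"rx": 0,"ry": 0,"rz": 0,"tx": 0,"ty": 0,"tz": 4,"grip": 1},{"rx": 0,"ry": 0,"rz": 0,"tx": 0,"ty": 0,"tz": 4,"grip": 1},{"rx": 0,"ry": 0,"rz": 0,"tx": 0,"ty": 0,"tz": 4,"grip": 1}]'

```text
t: 10.1
position: [0.6336, 0.2571, 0.0883]
tcp_rot: [0.707, -0.707, -0.0, -0.0]
contact_force: [0.8, -0.3, 0.2]
opening: 0.0854
```

servo_tool --commands '[{"rx": 0,"ry": 0,"rz": 0,"tx": 0,"ty": 0,"tz": 0.8,"grip": 1},{"rx": 0,"ry": 0,"rz": 0,"tx": 0,"ty": 0,"tz": 0.8,"grip": 0.6},{"rx": 0,"ry": 0,"rz": 0,"tx": 0,"ty": 0,"tz": 0.8,"grip": 0.4},{"rx": 0,"ry": 0,"rz": 0,"tx": 0,"ty": 0,"tz": 0.8,"grip": 0.2},{"rx": 0,"ry": 0,"rz": 0,"tx": 0,"ty": 0,"tz": 0.8,"grip": 0.2}]'

```text
t: 10.72
position: [0.6338, 0.2571, 0.0809]
tcp_rot: [0.707, -0.707, 0.0, -0.0]
contact_force: [-0.0, 0.7, 2.7]
opening: 0.0369
```

servo_tool --commands '[{"rx": 0,"ry": 0,"rz": 0,"tx": 0,"ty": 0,"tz": 0,"grip": 0.2},{"rx": 0,"ry": 0,"rz": 0,"tx": 0,"ty": 0,"tz": 0,"grip": 0.2},{"rx": 0,"ry": 0,"rz": 0,"tx": 0,"ty": 0,"tz": -1,"grip": 0.2},{"rx": 0,"ry": 0,"rz": 0,"tx": 0,"ty": 0,"tz": -4,"grip": 0.2},{"rx": 0,"ry": 0,"rz": 0,"tx": 0,"ty": 0,"tz": -9,"grip": 0.2}]'

```text
t: 11.35
position: [0.6319, 0.2565, 0.1695]
tcp_rot: [0.707, -0.707, -0.001, 0.002]
contact_force: [0.1, -0.2, -0.4]
opening: 0.0367
```

servo_tool --commands '[{"rx": 0,"ry": 0,"rz": 0,"tx": 0,"ty": 5,"tz": -2,"grip": 0.2},{"rx": 0,"ry": 0,"rz": 0,"tx": 0,"ty": 10,"tz": -2,"grip": 0.2},{"rx": 0,"ry": 0,"rz": 0,"tx": 0,"ty": 14,"tz": -2,"grip": 0.2},{"rx": 0,"ry": 0,"rz": 0,"tx": 0,"ty": 14,"tz": -2,"grip": 0.2}]'

```text
t: 11.85
position: [0.4894, 0.2565, 0.1905]
tcp_rot: [0.708, -0.706, -0.001, 0.002]
contact_force: [0.0, -0.3, -0.4]
opening: 0.0366
```

```bash
python3 - <<'E'
from h import *
im,w,m=cloud('wrist'); cv2.imwrite('pics/w6.png',im); s=env.sense(); p=s['position'];print(p,s['opening'])
for h in (.045,.05,.055): print(h,fit(w,p[:2],p[2]-h,.024,.004))
E
```

```text
[0.49204237 0.25687318 0.19084105] 0.03657172368969196
0.045 (array([0.4929, 0.2569, 0.0237]), array([0.4903, 0.2569, 0.1458]), array([0.0232, 0.0449, 0.008 ]), np.float64(0.1459), 551)
0.05 (array([0.4931, 0.2569, 0.0236]), array([0.4893, 0.2568, 0.1406]), array([0.0388, 0.0449, 0.008 ]), np.float64(0.1391), 4927)
0.055 (array([0.493 , 0.2569, 0.0236]), array([0.4895, 0.2569, 0.136 ]), array([0.0388, 0.0448, 0.008 ]), np.float64(0.1389), 5019)
```

servo_tool --commands '[{"rx": 0,"ry": 0,"rz": 0,"tx": 4,"ty": 0,"tz": 0,"grip": 0.2},{"rx": 0,"ry": 0,"rz": 0,"tx": 10,"ty": 0,"tz": 0,"grip": 0.2},{"rx": 0,"ry": 0,"rz": 0,"tx": 16,"ty": 0,"tz": 0,"grip": 0.2},{"rx": 0,"ry": 0,"rz": 0,"tx": 22,"ty": 0,"tz": 0,"grip": 0.2},{"rx": 0,"ry": 0,"rz": 0,"tx": 28,"ty": 0,"tz": 0,"grip": 0.2}]'

```text
t: 12.52
position: [0.4953, -0.0257, 0.1909]
tcp_rot: [0.707, -0.707, 0.001, -0.001]
contact_force: [0.9, 0.0, -1.0]
opening: 0.0365
```

servo_tool --commands '[{"rx": 0,"ry": 0,"rz": 0,"tx": 6,"ty": 0,"tz": 0,"grip": 0.2},{"rx": 0,"ry": 0,"rz": 0,"tx": 12,"ty": 0,"tz": 0,"grip": 0.2},{"rx": 0,"ry": 0,"rz": 0,"tx": 18,"ty": 0,"tz": 0,"grip": 0.2},{"rx": 0,"ry": 0,"rz": 0,"tx": 22.3,"ty": 0,"tz": 0,"grip": 0.2},{"rx": 0,"ry": 0,"rz": 0,"tx": 22.3,"ty": 0,"tz": 0,"grip": 0.2}]'

```text
t: 13.15
position: [0.4953, -0.2508, 0.1908]
tcp_rot: [-0.706, 0.708, -0.002, 0.0]
contact_force: [-0.0, 0.8, -0.7]
opening: 0.0366
```

servo_tool --commands '[{"rx": 0,"ry": 0,"rz": 0,"tx": 0,"ty": 0,"tz": 1.5,"grip": 0.2},{"rx": 0,"ry": 0,"rz": 0,"tx": 0,"ty": 0,"tz": 3,"grip": 0.2},{"rx": 0,"ry": 0,"rz": 0,"tx": 0,"ty": 0,"tz": 4,"grip": 0.2},{"rx": 0,"ry": 0,"rz": 0,"tx": 0,"ty": 0,"tz": 4,"grip": 0.2},{"rx": 0,"ry": 0,"rz": 0,"tx": 0,"ty": 0,"tz": 4,"grip": 0.2}]'

```text
t: 13.78
position: [0.494, -0.2458, 0.1505]
tcp_rot: [0.708, -0.707, 0.0, -0.0]
contact_force: [-0.2, -0.1, 0.2]
opening: 0.0364
```

```bash
python3 - <<'E'
from h import *
im,w,m=cloud('wrist'); cv2.imwrite('pics/w7.png',im[120:420,80:480]); s=env.sense(); p=s['position'];print(p,s['opening'])
print(fit(w,p[:2],p[2]-.051,.019,.004))
for x in range(0,5): pass
print('block',fit(w,(.597,-.31),.035,.12))
E
```

```text
[ 0.4941498  -0.24598673  0.15070779] 0.036777631577998994
(array([ 0.4941, -0.246 ,  0.019 ]), array([ 0.4943, -0.2457,  0.0985]), array([0.0376, 0.0364, 0.008 ]), np.float64(0.0991), 4521)
block (array([ 0.561 , -0.3038,  0.0912]), array([ 0.5579, -0.3047,  0.0356]), array([0.1343, 0.1483, 0.0079]), np.float64(0.0346), 19141)
```

View pics/w7.png

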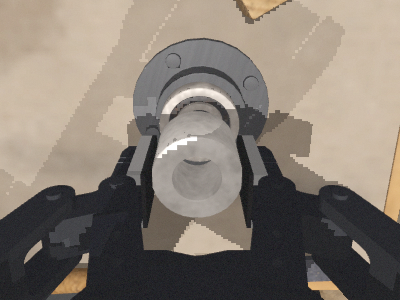

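Spacer gripped upright above the bearing, about 2.3 mm too far ahead; correct and lower.

servo_tool --commands '[{"rx": 0,"ry": 0,"rz": 0,"tx": 0,"ty": 0.23,"tz": 1,"grip": 0.2},{"rx": 0,"ry": 0,"rz": 0,"tx": 0,"ty": 0.23,"tz": 2.2,"grip": 0.2},{"rx": 0,"ry": 0,"rz": 0,"tx": 0,"ty": 0.23,"tz": 2.6,"grip": 0.2},{"rx": 0,"ry": 0,"rz": 0,"tx": 0,"ty": 0.23,"tz": 2.6,"grip": 0.2},{"rx": 0,"ry": 0,"rz": 0,"tx": 0,"ty": 0.23,"tz": 2.6,"grip": 0.2}]'

```text
t: 14.45
position: [0.4917, -0.2462, 0.1245]
tcp_rot: [0.707, -0.707, 0.0, -0.0]
contact_force: [-0.2, 0.3, -0.8]
opening: 0.0369
```

servo_tool --commands '[{"rx": 0,"ry": 0,"rz": 0,"tx": 0,"ty": 0,"tz": 0.2,"grip": 0.2},{"rx": 0,"ry": 0,"rz": 0,"tx": 0,"ty": 0,"tz": 0.4,"grip": 0.2},{"rx": 0,"ry": 0,"rz": 0,"tx": 0,"ty": 0,"tz": 0.45,"grip": 0.2},{"rx": 0,"ry": 0,"rz": 0,"tx": 0,"ty": 0,"tz": 0.45,"grip": 0.2}]'

```text
t: 14.95
position: [0.4915, -0.2461, 0.1199]
tcp_rot: [0.707, -0.707, -0.0, -0.0]
contact_force: [-0.3, 0.5, -0.5]
opening: 0.0365
```

servo_tool --commands '[{"rx": 0,"ry": 0,"rz": 0,"tx": 0,"ty": 0,"tz": 0.07,"grip": 0.2},{"rx": 0,"ry": 0,"rz": 0,"tx": 0,"ty": 0,"tz": 0.12,"grip": 0.2},{"rx": 0,"ry": 0,"rz": 0,"tx": 0,"ty": 0,"tz": 0.12,"grip": 0.2}]'

```text
t: 15.32
position: [0.4916, -0.2461, 0.1198]
tcp_rot: [0.707, -0.707, 0.0, -0.0]
contact_force: [-2.9, 1.2, 10.3]
opening: 0.0367
```

Seated; release, lift, check.

servo_tool --commands '[{"rx": 0,"ry": 0,"rz": 0,"tx": 0,"ty": 0,"tz": -0.05,"grip": 0.5},{"rx": 0,"ry": 0,"rz": 0,"tx": 0,"ty": 0,"tz": -0.05,"grip": 0.7},{"rx": 0,"ry": 0,"rz": 0,"tx": 0,"ty": 0,"tz": -0.05,"grip": 0.9},{"rx": 0,"ry": 0,"rz": 0,"tx": 0,"ty": 0,"tz": -1,"grip": 1},{"rx": 0,"ry": 0,"rz": 0,"tx": 0,"ty": 0,"tz": -4,"grip": 1}]'

```text
t: 15.95
position: [0.4906, -0.2455, 0.1582]
tcp_rot: [0.707, -0.707, -0.002, 0.0]
contact_force: [0.7, 0.3, 1.0]
opening: 0.0857
```

servo_tool --commands '[{"rx": 0,"ry": 0,"rz": 0,"tx": 0,"ty": 0,"tz": -6,"grip": 1},{"rx": 0,"ry": 0,"rz": 0,"tx": 0,"ty": 0,"tz": -9,"grip": 1},{"rx": 0,"ry": 0,"rz": 0,"tx": 0,"ty": 0,"tz": -9,"grip": 1},{"rx": 0,"ry": 0,"rz": 0,"tx": 0,"ty": 0,"tz": -9,"grip": 1}]'

```text
t: 16.45
position: [0.491, -0.2458, 0.2483]
tcp_rot: [0.707, -0.707, -0.0, 0.0]
contact_force: [-0.5, 0.2, -1.0]
opening: 0.0853
```

```bash
python3 - <<'E'
from h import *
im,w,m=cloud('wrist'); s=env.sense(); p=s['position'];print(p)
print(fit(w,(.4917,-.246),.069,.03)); print(fit(w,(.4917,-.246),.039,.03)) 
E
```

```text
[ 0.49076284 -0.24557395  0.24766858]
(array([ 0.4914, -0.2451,  0.019 ]), array([ 0.4916, -0.2451,  0.0678]), array([0.0376, 0.0374, 0.0055]), np.float64(0.0684), 1341)
(array([ 0.4918, -0.2461,  0.0234]), array([ 0.4979, -0.2463,  0.0388]), array([0.0339, 0.0459, 0.0079]), np.float64(0.0385), 601)
```

servo_tool --commands '[{"rx": 0,"ry": 0,"rz": 0,"tx": -5,"ty": 0,"tz": -1,"grip": 1},{"rx": 0,"ry": 0,"rz": 0,"tx": -11,"ty": 0,"tz": -1,"grip": 1},{"rx": 0,"ry": 0,"rz": 0,"tx": -17,"ty": 0,"tz": -1,"grip": 1},{"rx": 0,"ry": 0,"rz": 0,"tx": -23,"ty": 0,"tz": -1,"grip": 1},{"rx": 0,"ry": 0,"rz": 0,"tx": -29,"ty": 0,"tz": -1,"grip": 1}]'

```text
t: 17.12
position: [0.4903, 0.0458, 0.2573]
tcp_rot: [0.707, -0.707, -0.001, 0.001]
contact_force: [1.4, -0.5, -0.4]
opening: 0.0854
```

servo_tool --commands '[{"rx": 0,"ry": 0,"rz": 0,"tx": -6,"ty": 0,"tz": 2,"grip": 1},{"rx": 0,"ry": 0,"rz": 0,"tx": -10.7,"ty": 0.05,"tz": 7,"grip": 1},{"rx": 0,"ry": 0,"rz": 0,"tx": -10.7,"ty": 0.05,"tz": 13,"grip": 1},{"rx": 0,"ry": 0,"rz": 0,"tx": -10.7,"ty": 0.05,"tz": 15,"grip": 1},{"rx": 0,"ry": 0,"rz": 0,"tx": -10.7,"ty": 0.05,"tz": 15,"grip": 1}]'

```text
t: 17.75
position: [0.4882, 0.1507, 0.1058]
tcp_rot: [0.707, -0.707, -0.002, 0.003]
contact_force: [-0.8, -0.0, -0.1]
opening: 0.085
```

servo_tool --commands '[{"rx": 0,"ry": 0,"rz": 0,"tx": 0,"ty": 0,"tz": 0.5,"grip": 1},{"rx": 0,"ry": 0,"rz": 0,"tx": 0,"ty": 0,"tz": 1,"grip": 1},{"rx": 0,"ry": 0,"rz": 0,"tx": 0,"ty": 0,"tz": 1,"grip": 1},{"rx": 0,"ry": 0,"rz": 0,"tx": 0,"ty": 0,"tz": 1,"grip": 1}]'

```text
t: 18.25
position: [0.4911, 0.1509, 0.0993]
tcp_rot: [0.707, -0.707, 0.0, -0.0]
contact_force: [-0.4, -0.5, 0.6]
opening: 0.0854
```

```bash
python3 - <<'E'
from h import *
im,w,m=cloud('wrist'); s=env.sense(); p=s['position'];print(p)
print(fit(w,(.4903,.1507),.014,.028))
E
```

```text
[0.49108258 0.15089634 0.09923398]
(array([0.49  , 0.1502, 0.0202]), array([0.4904, 0.1504, 0.0125]), array([0.0399, 0.0394, 0.0055]), np.float64(0.013), 3776)
```

servo_tool --commands '[{"rx": 0,"ry": 0,"rz": 0,"tx": 0.05,"ty": 0.07,"tz": 1.2,"grip": 1},{"rx": 0,"ry": 0,"rz": 0,"tx": 0.05,"ty": 0.07,"tz": 2.1,"grip": 1},{"rx": 0,"ry": 0,"rz": 0,"tx": 0.05,"ty": 0.07,"tz": 2.4,"grip": 1},{"rx": 0,"ry": 0,"rz": 0,"tx": 0.05,"ty": 0.07,"tz": 2.4,"grip": 0.6},{"rx": 0,"ry": 0,"rz": 0,"tx": 0.05,"ty": 0.07,"tz": 2.4,"grip": 0.3}]'

```text
t: 18.92
position: [0.4902, 0.1505, 0.0748]
tcp_rot: [0.707, -0.707, -0.0, -0.0]
contact_force: [0.3, 0.4, -0.3]
opening: 0.0517
```

servo_tool --commands '[{"rx": 0,"ry": 0,"rz": 0,"tx": 0,"ty": 0,"tz": 0,"grip": 0.2},{"rx": 0,"ry": 0,"rz": 0,"tx": 0,"ty": 0,"tz": 0,"grip": 0.2},{"rx": 0,"ry": 0,"rz": 0,"tx": 0,"ty": 0,"tz": 0,"grip": 0.2},{"rx": 0,"ry": 0,"rz": 0,"tx": 0,"ty": 0,"tz": 0,"grip": 0.2}]'

```text
t: 19.42
position: [0.4902, 0.1505, 0.0752]
tcp_rot: [0.707, -0.707, 0.0, -0.0]
contact_force: [-0.1, 0.3, 5.9]
opening: 0.0381
```

servo_tool --commands '[{"rx": 0,"ry": 0,"rz": 0,"tx": 0,"ty": 0,"tz": -0.5,"grip": 0.2},{"rx": 0,"ry": 0,"rz": 0,"tx": 0,"ty": 0,"tz": -3,"grip": 0.2},{"rx": 0,"ry": 0,"rz": 0,"tx": 0,"ty": 0,"tz": -8,"grip": 0.2},{"rx": 0,"ry": 0,"rz": 0,"tx": 0,"ty": 0,"tz": -12,"grip": 0.2},{"rx": 0,"ry": 0,"rz": 0,"tx": 0,"ty": 0,"tz": -12,"grip": 0.2}]'

```text
t: 20.05
position: [0.4921, 0.1508, 0.1979]
tcp_rot: [0.707, -0.707, 0.002, -0.003]
contact_force: [-0.1, 0.6, -1.3]
opening: 0.0383
```

```bash
python3 - <<'E'
from h import *
im,w,m=cloud('wrist'); s=env.sense(); p=s['position'];print(p,s['opening'])
print(fit(w,p[:2],p[2]-.060,.019,.004))
E
```

```text
[0.49080494 0.15056523 0.19603056] 0.03805769775467667
(array([0.4909, 0.1506, 0.019 ]), array([0.4912, 0.1506, 0.135 ]), array([0.0376, 0.037 , 0.0079]), np.float64(0.1355), 4211)
```

servo_tool --commands '[{"rx": 0,"ry": 0,"rz": 0,"tx": 4,"ty": 0,"tz": 0,"grip": 0.2},{"rx": 0,"ry": 0,"rz": 0,"tx": 10,"ty": 0,"tz": 0,"grip": 0.2},{"rx": 0,"ry": 0,"rz": 0,"tx": 16,"ty": 0,"tz": 0,"grip": 0.2},{"rx": 0,"ry": 0,"rz": 0,"tx": 22,"ty": 0,"tz": 0,"grip": 0.2},{"rx": 0,"ry": 0,"rz": 0,"tx": 28,"ty": 0,"tz": 0,"grip": 0.2}]'

```text
t: 20.72
position: [0.489, -0.1311, 0.193]
tcp_rot: [0.707, -0.707, -0.001, 0.0]
contact_force: [1.0, -0.4, -0.2]
opening: 0.038
```

servo_tool --commands '[{"rx": 0,"ry": 0,"rz": 0,"tx": 5,"ty": -0.1,"tz": 0,"grip": 0.2},{"rx": 0,"ry": 0,"rz": 0,"tx": 9,"ty": -0.1,"tz": 0,"grip": 0.2},{"rx": 0,"ry": 0,"rz": 0,"tx": 11.6,"ty": -0.1,"tz": 0,"grip": 0.2},{"rx": 0,"ry": 0,"rz": 0,"tx": 11.6,"ty": -0.1,"tz": 0,"grip": 0.2},{"rx": 0,"ry": 0,"rz": 0,"tx": 11.6,"ty": -0.1,"tz": 0,"grip": 0.2}]'

```text
t: 21.35
position: [0.4903, -0.2445, 0.1933]
tcp_rot: [0.707, -0.707, -0.002, 0.0]
contact_force: [-0.3, 0.6, -0.8]
opening: 0.0382
```

servo_tool --commands '[{"rx": 0,"ry": 0,"rz": 0,"tx": 0,"ty": 0,"tz": 1.5,"grip": 0.2},{"rx": 0,"ry": 0,"rz": 0,"tx": 0,"ty": 0,"tz": 3,"grip": 0.2},{"rx": 0,"ry": 0,"rz": 0,"tx": 0,"ty": 0,"tz": 3,"grip": 0.2},{"rx": 0,"ry": 0,"rz": 0,"tx": 0,"ty": 0,"tz": 3,"grip": 0.2}]'

```text
t: 21.85
position: [0.4913, -0.2453, 0.1644]
tcp_rot: [0.707, -0.707, -0.0, 0.0]
contact_force: [-0.6, 0.1, -1.4]
opening: 0.0382
```

```bash
python3 - <<'E'
from h import *
im,w,m=cloud('wrist'); s=env.sense(); p=s['position'];print(p,s['opening'])
cv2.imwrite('pics/w8.png',im[120:420,80:480]);print(fit(w,p[:2],p[2]-.060,.022,.004))
E
```

```text
[ 0.49152246 -0.24552961  0.16479085] 0.038018584367271506
(array([ 0.4925, -0.245 ,  0.0219]), array([ 0.4912, -0.2445,  0.1042]), array([0.04  , 0.0392, 0.008 ]), np.float64(0.1024), 4186)
```

View pics/w8.png

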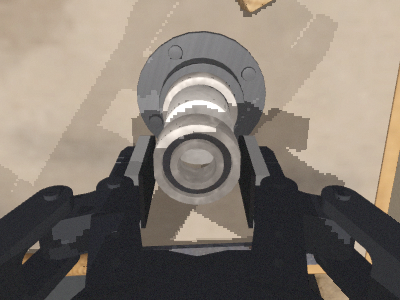

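Small bearing sits level over the spacer. Lower.

servo_tool --commands '[{"rx": 0,"ry": 0,"rz": 0,"tx": 0,"ty": 0,"tz": 0.8,"grip": 0.2},{"rx": 0,"ry": 0,"rz": 0,"tx": 0,"ty": 0,"tz": 1.5,"grip": 0.2},{"rx": 0,"ry": 0,"rz": 0,"tx": 0,"ty": 0,"tz": 1.7,"grip": 0.2},{"rx": 0,"ry": 0,"rz": 0,"tx": 0,"ty": 0,"tz": 1.7,"grip": 0.2}]'

```text
t: 22.4
position: [0.4911, -0.2455, 0.1474]
tcp_rot: [0.707, -0.707, -0.0, 0.0]
contact_force: [0.5, 0.5, -1.4]
opening: 0.0382
```

servo_tool --commands '[{"rx": 0,"ry": 0,"rz": 0,"tx": 0,"ty": 0,"tz": 0.1,"grip": 0.2},{"rx": 0,"ry": 0,"rz": 0,"tx": 0,"ty": 0,"tz": 0.25,"grip": 0.2},{"rx": 0,"ry": 0,"rz": 0,"tx": 0,"ty": 0,"tz": 0.25,"grip": 0.2}]'

```text
t: 22.78
position: [0.4913, -0.2456, 0.1452]
tcp_rot: [0.707, -0.707, -0.0, -0.0]
contact_force: [1.1, 0.7, 0.2]
opening: 0.0382
```

servo_tool --commands '[{"rx": 0,"ry": 0,"rz": 0,"tx": 0,"ty": 0,"tz": 0.07,"grip": 0.2},{"rx": 0,"ry": 0,"rz": 0,"tx": 0,"ty": 0,"tz": 0.14,"grip": 0.2},{"rx": 0,"ry": 0,"rz": 0,"tx": 0,"ty": 0,"tz": 0.14,"grip": 0.2}]'

```text
t: 23.15
position: [0.4914, -0.2456, 0.1443]
tcp_rot: [0.707, -0.707, 0.0, -0.0]
contact_force: [-2.7, 1.1, 4.4]
opening: 0.038
```

Contact at the expected height; release and lift.

servo_tool --commands '[{"rx": 0,"ry": 0,"rz": 0,"tx": 0,"ty": 0,"tz": 0,"grip": 0.5},{"rx": 0,"ry": 0,"rz": 0,"tx": 0,"ty": 0,"tz": 0,"grip": 0.7},{"rx": 0,"ry": 0,"rz": 0,"tx": 0,"ty": 0,"tz": 0,"grip": 0.9},{"rx": 0,"ry": 0,"rz": 0,"tx": 0,"ty": 0,"tz": -1,"grip": 1},{"rx": 0,"ry": 0,"rz": 0,"tx": 0,"ty": 0,"tz": -4,"grip": 1}]'

```text
t: 23.78
position: [0.4904, -0.245, 0.1834]
tcp_rot: [0.707, -0.707, -0.002, 0.0]
contact_force: [0.3, -0.3, 0.5]
opening: 0.0857
```

servo_tool --commands '[{"rx": 0,"ry": 0,"rz": 0,"tx": 0,"ty": 0,"tz": -5,"grip": 1},{"rx": 0,"ry": 0,"rz": 0,"tx": 0,"ty": 0,"tz": -9,"grip": 1},{"rx": 0,"ry": 0,"rz": 0,"tx": 0,"ty": 0,"tz": -9,"grip": 1},{"rx": 0,"ry": 0,"rz": 0,"tx": 0,"ty": 0,"tz": -9,"grip": 1}]'

```text
t: 24.28
position: [0.4909, -0.2453, 0.2737]
tcp_rot: [0.707, -0.707, -0.0, -0.0]
contact_force: [0.4, 0.5, -0.8]
opening: 0.0855
```

```bash
python3 - <<'E'
from h import *
im,w,m=cloud('wrist'); s=env.sense(); p=s['position'];print(p)
print(fit(w,(.4917,-.246),.083,.03)); print(fit(w,(.4917,-.246),.039,.03)) 
# nut orientation from stored w5
q=np.load('w5.npy').reshape(-1,3); q=q[(np.hypot(q[:,0]-.4527,q[:,1]-.311)<.026)&(q[:,2]>.012)&(q[:,2]<.021)][:,:2]*1000
c=np.array([452.7,311.0])
for a in range(0,60,5):
    ws=[]
    for k in range(3):
        t=np.radians(a+60*k); ws.append(np.ptp(np.sort(q@[np.cos(t),np.sin(t)])[3:-3]))
    print(a,np.round(ws,1))
print(cv2.minAreaRect(q.astype(np.float32)))
E
```

```text
[ 0.49062387 -0.24512808  0.27299542]
(array([ 0.4909, -0.2448,  0.0202]), array([ 0.4913, -0.2447,  0.0815]), array([0.0402, 0.0391, 0.0057]), np.float64(0.082), 1535)
(array([ 0.4919, -0.2462,  0.0234]), array([ 0.498 , -0.2461,  0.0387]), array([0.0337, 0.0459, 0.0078]), np.float64(0.0384), 470)
0 [36.9 37.4 37.5]
5 [36.4 36.9 37.2]
10 [35.9 36.3 36.4]
15 [35.3 35.7 35.4]
20 [35.5 35.6 35.1]
25 [35.8 36.3 35.5]
30 [36.7 37.  36.2]
35 [37.6 37.5 36.7]
40 [38.2 37.6 36.9]
45 [38.4 37.9 36.8]
50 [38.3 38.1 37. ]
55 [37.9 37.7 37.1]
((452.9541015625, 310.9148254394531), (35.854061126708984, 39.32903289794922), 16.804285049438477)
```

servo_tool --commands '[{"rx": 0,"ry": 0,"rz": 0,"tx": -5,"ty": 0,"tz": 0,"grip": 1},{"rx": 0,"ry": 0,"rz": 0,"tx": -11,"ty": 0,"tz": 0,"grip": 1},{"rx": 0,"ry": 0,"rz": 0,"tx": -17,"ty": 0,"tz": 0,"grip": 1},{"rx": 0,"ry": 0,"rz": 0,"tx": -23,"ty": 0,"tz": 0,"grip": 1},{"rx": 0,"ry": 0,"rz": 0,"tx": -29,"ty": 0,"tz": 0,"grip": 1}]'

```text
t: 24.95
position: [0.49, 0.0463, 0.2724]
tcp_rot: [0.707, -0.707, -0.001, 0.001]
contact_force: [0.7, 0.3, 0.3]
opening: 0.0855
```

servo_tool --commands '[{"rx": 0,"ry": 0,"rz": 4,"tx": -6,"ty": 1,"tz": 0,"grip": 1},{"rx": 0,"ry": 0,"rz": 8,"tx": -12,"ty": 2,"tz": 0,"grip": 1},{"rx": 0,"ry": 0,"rz": 13,"tx": -18,"ty": 3,"tz": 1,"grip": 1},{"rx": 0,"ry": 0,"rz": 13,"tx": -23,"ty": 3.8,"tz": 3,"grip": 1},{"rx": 0,"ry": 0,"rz": 13,"tx": -26.6,"ty": 3.8,"tz": 6,"grip": 1}]'

```text
t: 25.58
position: [0.4517, 0.3125, 0.2124]
tcp_rot: [-0.623, 0.782, 0.0, -0.0]
contact_force: [0.5, 0.2, -0.9]
opening: 0.0854
```

servo_tool --commands '[{"rx": 0,"ry": 0,"rz": 0,"tx": 0,"ty": 0,"tz": 4,"grip": 1},{"rx": 0,"ry": 0,"rz": 0,"tx": 0,"ty": 0,"tz": 8,"grip": 1},{"rx": 0,"ry": 0,"rz": 0,"tx": 0,"ty": 0,"tz": 8,"grip": 1},{"rx": 0,"ry": 0,"rz": 0,"tx": 0,"ty": 0,"tz": 8,"grip": 1},{"rx": 0,"ry": 0,"rz": 0,"tx": 0,"ty": 0,"tz": 8,"grip": 1}]'

```text
t: 26.2
position: [0.4539, 0.3107, 0.1353]
tcp_rot: [-0.623, 0.783, -0.0, 0.001]
contact_force: [0.8, 0.4, 0.9]
opening: 0.0855
```

```bash
python3 - <<'E'
from h import *
im,w,m=cloud('wrist'); s=env.sense(); p=s['position'];print(p, s['tcp_rot'])
cv2.imwrite('pics/w9.png',im)
print(fit(w,(.4527,.311),.016,.03)); w5=np.load('w5.npy'); print(w5[328,217],w5[320,217])
q=w.reshape(-1,3); q=q[(np.hypot(q[:,0]-.4527,q[:,1]-.311)<.026)&(q[:,2]>.012)&(q[:,2]<.021)][:,:2]
for a in range(0,60,5):
    print(a,[round(1000*np.ptp(q@[np.cos(np.radians(a+60*k)),np.sin(np.radians(a+60*k))]),1) for k in range(3)])
E
```

```text
[0.4539283  0.31074104 0.13537998] [-6.22641718e-01  7.82505728e-01 -2.20531224e-04  1.42393339e-03]
(array([0.4524, 0.3111, 0.0204]), array([0.453 , 0.3108, 0.0147]), array([0.0396, 0.0384, 0.0056]), np.float64(0.0154), 2102)
[3.51030525e-01 3.05211234e-01 2.92497474e-04] [0.36642645 0.30343554 0.00625466]
0 [np.float64(39.6), np.float64(39.3), np.float64(40.1)]
5 [np.float64(39.0), np.float64(38.7), np.float64(39.4)]
10 [np.float64(38.0), np.float64(37.8), np.float64(38.3)]
15 [np.float64(36.8), np.float64(36.7), np.float64(37.0)]
20 [np.float64(36.2), np.float64(36.1), np.float64(36.2)]
25 [np.float64(37.2), np.float64(37.3), np.float64(37.5)]
30 [np.float64(38.1), np.float64(38.4), np.float64(38.5)]
35 [np.float64(38.8), np.float64(39.4), np.float64(39.3)]
40 [np.float64(39.3), np.float64(40.1), np.float64(39.8)]
45 [np.float64(39.6), np.float64(40.6), np.float64(40.0)]
50 [np.float64(39.7), np.float64(40.7), np.float64(40.1)]
55 [np.float64(39.6), np.float64(40.6), np.float64(40.0)]
```

View pics/w9.png

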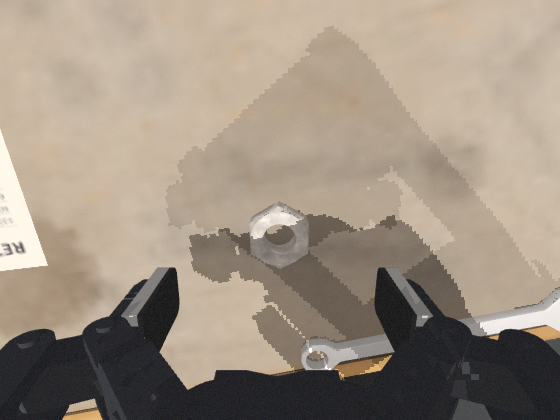

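Nut at (280,235), flats square to the jaws (within ~2°); spanner head (317,355) clear of the fingers.

servo_tool --commands '[{"rx": 0,"ry": 0,"rz": -2,"tx": 0,"ty": 0.1,"tz": 2,"grip": 1},{"rx": 0,"ry": 0,"rz": -2,"tx": 0,"ty": 0.1,"tz": 4,"grip": 1},{"rx": 0,"ry": 0,"rz": -2,"tx": 0,"ty": 0.1,"tz": 5.5,"grip": 1},{"rx": 0,"ry": 0,"rz": -2,"tx": 0,"ty": 0.1,"tz": 5.9,"grip": 1},{"rx": 0,"ry": 0,"rz": -2,"tx": 0,"ty": 0.1,"tz": 5.9,"grip": 1}]'

```text
t: 26.88
position: [0.4522, 0.3107, 0.0751]
tcp_rot: [-0.636, 0.771, 0.0, 0.0]
contact_force: [0.3, -0.1, -0.1]
opening: 0.0852
```

servo_tool --commands '[{"rx": 0,"ry": 0,"rz": 0,"tx": 0,"ty": 0,"tz": 0,"grip": 0.7},{"rx": 0,"ry": 0,"rz": 0,"tx": 0,"ty": 0,"tz": 0,"grip": 0.4},{"rx": 0,"ry": 0,"rz": 0,"tx": 0,"ty": 0,"tz": 0,"grip": 0.2},{"rx": 0,"ry": 0,"rz": 0,"tx": 0,"ty": 0,"tz": 0,"grip": 0.2},{"rx": 0,"ry": 0,"rz": 0,"tx": 0,"ty": 0,"tz": 0,"grip": 0.2}]'

```text
t: 27.5
position: [0.4522, 0.3108, 0.0754]
tcp_rot: [-0.636, 0.771, -0.0, 0.0]
contact_force: [-0.7, -0.7, 6.4]
opening: 0.0342
```

servo_tool --commands '[{"rx": 0,"ry": 0,"rz": 0,"tx": 0,"ty": 0,"tz": 0,"grip": 0.2},{"rx": 0,"ry": 0,"rz": 0,"tx": 0,"ty": 0,"tz": 0,"grip": 0.2}]'

```text
t: 27.75
position: [0.4522, 0.3108, 0.0754]
tcp_rot: [-0.636, 0.771, -0.0, 0.0]
contact_force: [-0.9, -0.1, 6.3]
opening: 0.0345
```

servo_tool --commands '[{"rx": 0,"ry": 0,"rz": 0,"tx": 0,"ty": 0,"tz": -1,"grip": 0.2},{"rx": 0,"ry": 0,"rz": -3,"tx": 0,"ty": 0,"tz": -5,"grip": 0.2},{"rx": 0,"ry": 0,"rz": -8,"tx": 0,"ty": 0,"tz": -10,"grip": 0.2},{"rx": 0,"ry": 0,"rz": -11,"tx": 0,"ty": 0,"tz": -13.5,"grip": 0.2},{"rx": 0,"ry": 0,"rz": -11,"tx": 0,"ty": 0,"tz": -13.5,"grip": 0.2}]'

```text
t: 28.38
position: [0.4536, 0.3115, 0.2131]
tcp_rot: [0.707, -0.707, 0.001, -0.003]
contact_force: [0.5, -0.5, -2.0]
opening: 0.0345
```

servo_tool --commands '[{"rx": 0,"ry": 0,"rz": 0,"tx": 4,"ty": -0.5,"tz": 0,"grip": 0.2},{"rx": 0,"ry": 0,"rz": 0,"tx": 10,"ty": -1.5,"tz": 0,"grip": 0.2},{"rx": 0,"ry": 0,"rz": 0,"tx": 16,"ty": -2.5,"tz": 0,"grip": 0.2},{"rx": 0,"ry": 0,"rz": 0,"tx": 22,"ty": -3.8,"tz": 0,"grip": 0.2},{"rx": 0,"ry": 0,"rz": 0,"tx": 28,"ty": -3.8,"tz": 0,"grip": 0.2}]'

```text
t: 29.0
position: [0.4903, 0.0287, 0.2089]
tcp_rot: [-0.707, 0.707, 0.0, -0.0]
contact_force: [0.9, -0.6, -0.7]
opening: 0.0343
```

servo_tool --commands '[{"rx": 0,"ry": 0,"rz": 0,"tx": 6,"ty": 0,"tz": 0,"grip": 0.2},{"rx": 0,"ry": 0,"rz": 0,"tx": 12,"ty": 0,"tz": 0,"grip": 0.2},{"rx": 0,"ry": 0,"rz": 0,"tx": 18,"ty": 0,"tz": 0,"grip": 0.2},{"rx": 0,"ry": 0,"rz": 0,"tx": 24,"ty": 0,"tz": 0,"grip": 0.2},{"rx": 0,"ry": 0,"rz": 0,"tx": 26,"ty": 0,"tz": 0,"grip": 0.2}]'

```text
t: 29.62
position: [0.4898, -0.2324, 0.2087]
tcp_rot: [-0.706, 0.708, 0.0, -0.0]
contact_force: [-0.2, 0.9, -0.9]
opening: 0.0342
```

servo_tool --commands '[{"rx": 0,"ry": 0,"rz": 0,"tx": 0.8,"ty": 0,"tz": 0,"grip": 0.2},{"rx": 0,"ry": 0,"rz": 0,"tx": 1.5,"ty": 0,"tz": 0,"grip": 0.2},{"rx": 0,"ry": 0,"rz": 0,"tx": 1.5,"ty": 0,"tz": 1,"grip": 0.2},{"rx": 0,"ry": 0,"rz": 0,"tx": 1.5,"ty": 0,"tz": 2,"grip": 0.2},{"rx": 0,"ry": 0,"rz": 0,"tx": 1.5,"ty": 0,"tz": 2,"grip": 0.2}]'

```text
t: 30.25
position: [0.4896, -0.243, 0.1885]
tcp_rot: [0.708, -0.707, -0.001, 0.0]
contact_force: [-0.6, 0.2, -0.6]
opening: 0.0343
```

```bash
python3 - <<'E'
from h import *
im,w,m=cloud('wrist'); s=env.sense(); p=s['position'];print(p,s['opening'],s['tcp_rot'])
cv2.imwrite('pics/w10.png',im[120:420,80:480]);print(fit(w,p[:2],p[2]-.059,.022,.004))
E
```

```text
[ 0.48995854 -0.24343013  0.18904341] 0.034037206532063165 [ 7.07613871e-01 -7.06598681e-01 -9.48569764e-04  1.18889898e-04]
(array([ 0.4902, -0.2435,  0.0218]), array([ 0.4905, -0.2428,  0.1297]), array([0.0403, 0.038 , 0.008 ]), np.float64(0.1285), 3992)
```

View pics/w10.png

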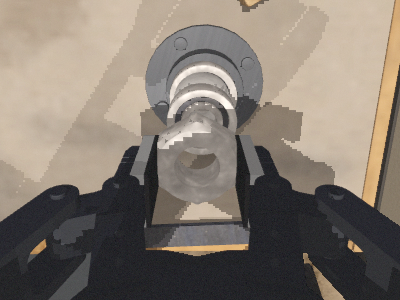

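Nut held level above the stack; small correction and lower.

servo_tool --commands '[{"rx": 0,"ry": 0,"rz": 0,"tx": 0.15,"ty": -0.1,"tz": 1,"grip": 0.2},{"rx": 0,"ry": 0,"rz": 0,"tx": 0.15,"ty": -0.1,"tz": 2,"grip": 0.2},{"rx": 0,"ry": 0,"rz": 0,"tx": 0.15,"ty": -0.1,"tz": 2.6,"grip": 0.2},{"rx": 0,"ry": 0,"rz": 0,"tx": 0.15,"ty": -0.1,"tz": 2.6,"grip": 0.2},{"rx": 0,"ry": 0,"rz": 0,"tx": 0.15,"ty": -0.1,"tz": 2.6,"grip": 0.2}]'

```text
t: 30.92
position: [0.4914, -0.2459, 0.1639]
tcp_rot: [0.707, -0.707, 0.0, -0.0]
contact_force: [0.9, 0.4, -0.9]
opening: 0.0339
```

servo_tool --commands '[{"rx": 0,"ry": 0,"rz": 0,"tx": 0,"ty": 0,"tz": 0.1,"grip": 0.2},{"rx": 0,"ry": 0,"rz": 0,"tx": 0,"ty": 0,"tz": 0.25,"grip": 0.2},{"rx": 0,"ry": 0,"rz": 0,"tx": 0,"ty": 0,"tz": 0.3,"grip": 0.2},{"rx": 0,"ry": 0,"rz": 0,"tx": 0,"ty": 0,"tz": 0.3,"grip": 0.2}]'

```text
t: 31.42
position: [0.4913, -0.2458, 0.1608]
tcp_rot: [0.707, -0.707, -0.0, -0.0]
contact_force: [0.2, 0.4, -0.1]
opening: 0.0343
```

servo_tool --commands '[{"rx": 0,"ry": 0,"rz": 0,"tx": -0.08,"ty": 0,"tz": 0.1,"grip": 0.2},{"rx": 0,"ry": 0,"rz": 0,"tx": -0.08,"ty": 0,"tz": 0.17,"grip": 0.2},{"rx": 0,"ry": 0,"rz": 0,"tx": -0.08,"ty": 0,"tz": 0.17,"grip": 0.2}]'

```text
t: 31.8
position: [0.4913, -0.245, 0.159]
tcp_rot: [0.707, -0.707, -0.0, 0.0]
contact_force: [0.4, -0.2, -1.0]
opening: 0.0344
```

servo_tool --commands '[{"rx": 0,"ry": 0,"rz": 0,"tx": 0,"ty": 0,"tz": 0.05,"grip": 0.2},{"rx": 0,"ry": 0,"rz": 0,"tx": 0,"ty": 0,"tz": 0.1,"grip": 0.2},{"rx": 0,"ry": 0,"rz": 0,"tx": 0,"ty": 0,"tz": 0.1,"grip": 0.2}]'

```text
t: 32.17
position: [0.4914, -0.245, 0.1584]
tcp_rot: [0.707, -0.707, 0.0, -0.0]
contact_force: [-1.0, 0.7, 4.1]
opening: 0.0342
```

Seated; release, lift clear and check.

servo_tool --commands '[{"rx": 0,"ry": 0,"rz": 0,"tx": 0,"ty": 0,"tz": 0,"grip": 0.5},{"rx": 0,"ry": 0,"rz": 0,"tx": 0,"ty": 0,"tz": 0,"grip": 0.7},{"rx": 0,"ry": 0,"rz": 0,"tx": 0,"ty": 0,"tz": 0,"grip": 0.9},{"rx": 0,"ry": 0,"rz": 0,"tx": 0,"ty": 0,"tz": -1,"grip": 1},{"rx": 0,"ry": 0,"rz": 0,"tx": 0,"ty": 0,"tz": -4,"grip": 1}]'

```text
t: 32.8
position: [0.4905, -0.2445, 0.1977]
tcp_rot: [0.707, -0.707, -0.002, 0.0]
contact_force: [-0.2, 0.7, 0.3]
opening: 0.0855
```

servo_tool --commands '[{"rx": 0,"ry": 0,"rz": 0,"tx": 0,"ty": 0,"tz": -5,"grip": 1},{"rx": 0,"ry": 0,"rz": 0,"tx": 0,"ty": 0,"tz": -10,"grip": 1},{"rx": 0,"ry": 0,"rz": 0,"tx": 0,"ty": 0,"tz": -10,"grip": 1},{"rx": 0,"ry": 0,"rz": 0,"tx": 0,"ty": 0,"tz": -10,"grip": 1}]'

```text
t: 33.3
position: [0.491, -0.2448, 0.2982]
tcp_rot: [0.707, -0.707, 0.0, -0.0]
contact_force: [-0.2, -0.3, 0.0]
opening: 0.0855
```

```bash
python3 - <<'E'
from h import *
im,w,m=cloud('wrist'); s=env.sense(); print(s['position'],s['contact_force'])
print('nut',fit(w,(.4913,-.245),.099,.03)); print('lb',fit(w,(.4917,-.246),.039,.03)) 
cv2.imwrite('pics/w11.png',im); im,w,m=cloud('scene'); cv2.imwrite('pics/s2.png',im)
E
```

```text
[ 0.49063619 -0.244602    0.29726237] [-0.13685176 -0.02949676 -0.17083578]
nut (array([ 0.4915, -0.2441,  0.0204]), array([ 0.492 , -0.2443,  0.0977]), array([0.0407, 0.0355, 0.0057]), np.float64(0.0984), 1137)
lb (array([ 0.493 , -0.2464,  0.0234]), array([ 0.498 , -0.2463,  0.039 ]), array([0.0337, 0.0463, 0.0079]), np.float64(0.0385), 405)
```

View pics/w11.png

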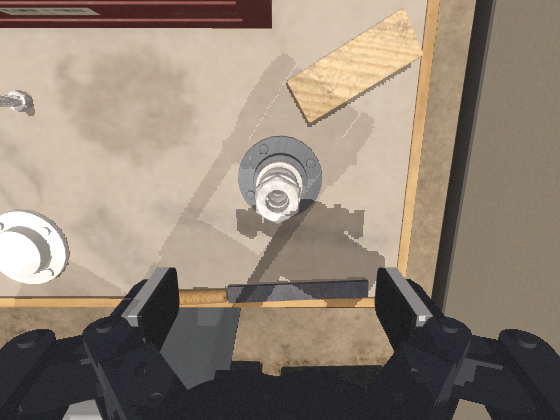

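View pics/s2.png

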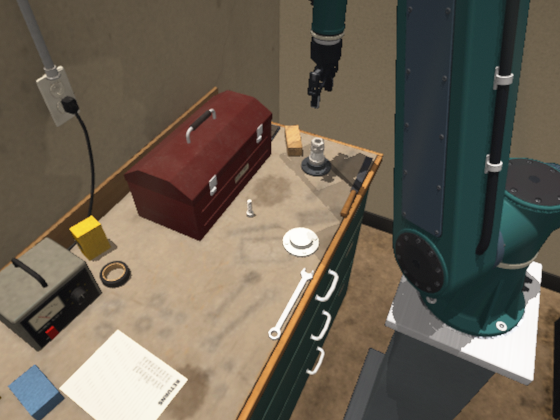

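The stack stands on the dark stand (scene 316,155). Bolt, block and spanner are where they were, and the gripper is clear. Handing in.

```bash
python3 -c "
from station import env
print(env.sense()['t'], env.hand_in())"
```

```text
the job is handed in; nothing more can be done
33.4 None
```

I stacked the large bearing, spacer, small bearing and lock nut on the dark steel stand, one at a time, and handed the job in at 33.4 s. The hand-in reports no verdict.

- **Centring:** after each placing, the wrist camera's depth put each part within about 1.5 mm of the one below it. Nut to stand is about 3 mm in all.
- **Heights and flatness:** each top face came out within about 1 mm of its nominal height, and the nut's top read 98.4 mm against 99 mm. I judged flatness from those heights and the pictures; I did not measure tilt separately.
- **Bystanders:** the bolt, wooden block and spanner look unmoved in the last pictures. I checked them by eye only; the one depth fit I tried on the block was spoiled by the gripper being in view.
- **Gripper:** it is open, about 13 cm clear above the stack, with no contact force. The highest contact force in the readings was about 10 N.

No other check failed or disagreed.

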